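Load a bottle into the draught-shielded weighing station

TASK

Slide the clear guard door of the weighing station fully open, stand the small amber bottle upright, wholly on the round weighing pan, and let go of it. Then slide the guard door fully shut over it until it meets its stop, without ever slamming it. Do not knock the small bottle over, and leave the large amber bottle and the beaker where they stand.

Things in the scene. Friction and masses are not known exactly. Their poses are not given: they have to be found in the camera images.
- station: Weighing station fixed on the worktop, white base 140 x 250 x 22 mm. Origin: centre of its underside; x depth (front at -x), y along the track, z up. A grey housing (96 mm deep, top 132 mm high) fills y = -120 to -8 mm, the pan is in the other half; a fixed clear upright pane (119 mm wide, 144 mm high) closes the end at y = +120 mm. Two rails along y carry the guard door.
- pan (a point): Centre of the top face of the round steel weighing pan, diameter 70 mm, 34 mm above the worktop, at x = 0, y = +58 mm of the station. Axes as the station.
- guard (a joint): Slide of the guard door in m: 0 = fully shut over the pan, at its stop; 0.105 = fully open over the grey housing (moved to the station's -y). Has friction, stays where left; starts up to 30 mm ajar. The door is one clear piece (front, roof, back; ends open), 115 mm long along y, 122 mm wide, centred under its handle; inside 102 mm wide, underside of roof 141 mm above the worktop.
- guard_handle (a point): Centre of the black bar handle on the guard door's roof; moves with the door. Bar 94 mm long along the station's x, 12 mm wide along its y (the sliding direction), 14 mm high, its centre 181 mm above the worktop, on two thin posts 40 mm either side of the middle; the roof under it is 150 mm high.
- small_bottle: Small amber glass bottle with a white cap, 0.07 to 0.2 kg: body diameter 42 mm up to about 60 mm high, then a shoulder, cap diameter 24 mm, 95 mm tall in all. Loose, upright. Origin: centre of its underside, z up.
- large_bottle: Large amber glass bottle with a black cap, diameter 58 mm, 127 mm tall; a bystander, loose, upright; to be left alone. Origin: centre of its underside.
- beaker: Empty clear glass beaker, diameter 55 mm, 71 mm tall; a bystander, loose; to be left alone. Origin: centre of its underside.
Things that resemble listed ones, but are neither listed nor needed, are in the scene too. What is shaped like the small_bottle but purple or turquoise is not meant.

How it is judged:
By the outcome, as a careful person would: the job done as asked, in the order asked, and still so for the second after the job is handed in, with the robot touching nothing.
It also fails if it takes over 64 s, if anything falls off the work surface, if the arm or the gripper's body presses on something with over 40 N, if the wrist force passes 120 N, or if a joint passes its speed limit or range.

ROBOT

A 6-joint arm with a two-finger parallel gripper is mounted at the origin on a cart in front of the work surface, level with it; the furniture and walls round the work are solid. World frame = base frame: x ahead of the robot, y to its left, z up, the work surface at z = 0. Lengths are in m, angles in rad, forces in N, time in s.
With the tool pointing down it reaches from about 0.375 to 0.975 m from the base axis. Payload 3.8 kg.
Tool frame: the origin (TCP) lies between the finger pads; the fingertips stand 8 mm ahead of it and the grasp point (between the pads) lies 11 mm behind it (tcp_to_tips is the distance from the TCP to the fingertips, in m); z points along the fingers, y is the line along which they close (so a half turn about z gives the same grasp; the last joint's range is limited). The gripper opens to 85 mm and grips with 20 to 120 N. Pads are 22 mm wide; open, the fingers measure 114 mm over their backs; the gripper's body (76 mm by 85 mm) begins 54 mm behind the grasp point. The pads swing forward as they close: fully open they stand 13 mm farther back than shut.
Start: joints at [-1.18, 0.264, 1.604, -0, 1.274, -0.037], TCP at [0.28, -0.614, 0.239] pointing down, gripper open.
Joint ranges: [-2.63, 2.63], [-0.94, 2.18], [0.31, 2.57], [-1.31, 4.45], [0, 2.66], [-2.55, 2.55]. Speed limits (rad/s): [2.57, 2.57, 3.14, 3.14, 3.14, 3.14].

INTERFACE

Orientations are given as a rotation vector (axis times angle).
In Python, from workcell import * gives the robot as it stands.
- The arm moves only by the tool move_arm, never from a script. Its argument "series" is one flat list of numbers, 7 for each row, row after row: the finger opening in cm, from 0 to 8.54, then the shift along the tool's x, y, z in cm, then the turn, a rotation vector about the tool's x, y, z in degrees. A call has 1 to 5 rows; each row shifts and turns the commanded pose from where the row before left it, along the tool's axes as they then stand; what a row does not reach is not made up. A row lasts 1/8 s, in which the tool goes at most 62.5 mm and 10.7 degrees, less where a joint would pass 70% of its speed; a pose out of reach is approached as far as the arm can. A call is refused whole if a number of a shift passes 6.25 or a number of a turn 10.7, either way. A call with a gripper value outside its range is refused whole. The fingers move at their own pace and stop on an object; "grip_force" is the grip in N (left out, the last holds). Time passes only in rows, so rows that do not move let the fingers close. It gives the time, the measured TCP pose, the force, the opening and the grip force at its end, in the units of the state.
- read_state(): the state, without advancing time (a new reading comes with each control period).
- read_camera(name): name is "scene" or "side" or "wrist"; returns the picture (400x640x3 uint8, red, green, blue); there is no depth.
- calibration(name): a dict with "camera_matrix" (3x3 intrinsics, pixels), "rvec" (rotation vector, rad) and "tvec" (3), from world to camera coordinates, as OpenCV has them. Camera axes: x right, y down, z forward; pixel columns grow to the right and rows downward; lengths in m; the calibration is good to about 2 mm. The wrist camera is an equidistant fisheye: a pixel r from the principal point sees the ray r / f radians off the axis. A picture is of the moment at which its call begins: read the wrist's pose just before it. calibration takes no time and is no camera call; for the wrist camera it gives the pose at the moment of the call.
- finish_job(): hands the job in; it is judged then, once.
The state is a dict: "time": time; "q": joint angles; "joint_vel": joint speeds; "joint_torque": joint torques, N m; "tool_pos": TCP position; "tcp_rot": TCP orientation; "wrist_force": force on the tool from outside, world axes, zero at the start; "torque": the same for the moment, N m; "width": opening from 0.0 (shut) to 1.0 (fully open); "grip_force": force on a finger pad.
Only numpy, scipy, OpenCV 4.12 (cv2) and the standard library are available. Lean on these libraries where they do the work, as an engineer would, in place of code of your own. Each camera call takes 0.05 s, during which the arm holds its last target. There are 200 camera calls.

## Working session

There is one attempt and no reset: what is moved stays moved. The work goes in short steps, Python scripts to look and compute and a tool call to move; the robot and the scene stay as the last step left them, time stands still between calls to the robot, and variables do not carry over. Pictures are saved under pics/ and viewed, at most 10 in all, crops included, and the job is handed in when it is done.

Besides the shell and the picture viewer there is one more tool, called after "Emit:" as name(argument=value, ...) on one line, values as JSON. move_arm: Moves the arm, as the interface text tells. Its arguments: {"type":"object","properties":{"series":{"type":"array"},"grip_force":{"type":"number"}},"required":["series"]}

```bash
ls; mkdir -p pics
python3 - <<'E'
from workcell import *
import cv2,numpy as np
for n in ("scene","side"):
    im=read_camera(n); cv2.imwrite(f"pics/{n}0.png",im[:,:,::-1])
    c=calibration(n); print(n,{k:np.round(v,3).tolist() for k,v in c.items()})
s=read_state(); print(s)
E
```

```text
pics
scene {'camera_matrix': [[404.245, 0.0, 313.474], [0.0, 404.245, 202.016], [0.0, 0.0, 1.0]], 'rvec': [1.947, 1.935, -0.481], 'tvec': [0.227, -0.343, 1.2]}
side {'camera_matrix': [[407.403, 0.0, 318.039], [0.0, 407.403, 207.83], [0.0, 0.0, 1.0]], 'rvec': [1.908, -0.664, 0.447], 'tvec': [-0.497, 0.173, 0.796]}
{'time': 0.1, 'q': array([-1.17987481e+00,  2.64724415e-01,  1.60525988e+00,  8.57739557e-06,
        1.27370990e+00, -3.68574284e-02]), 'joint_vel': array([-0.00021377,  0.00061809, -0.0032556 ,  0.00288991,  0.0028394 ,
       -0.00136834]), 'joint_torque': array([ 5.82540033e-04, -5.16708148e+01, -3.68589091e+01, -6.30525324e-05,
        6.29860297e-03, -1.09934479e-05]), 'tool_pos': array([ 0.27980048, -0.61355428,  0.23804299]), 'tcp_rot': array([-3.06798213e+00, -6.66398518e-01,  5.68297511e-04]), 'wrist_force': array([-0.05827241,  0.27134514, -0.19452172]), 'torque': array([-0.07717507,  0.0158598 ,  0.00126664]), 'grip_force': 0.0, 'width': 0.999564254941683}
```

View pics/scene0.png

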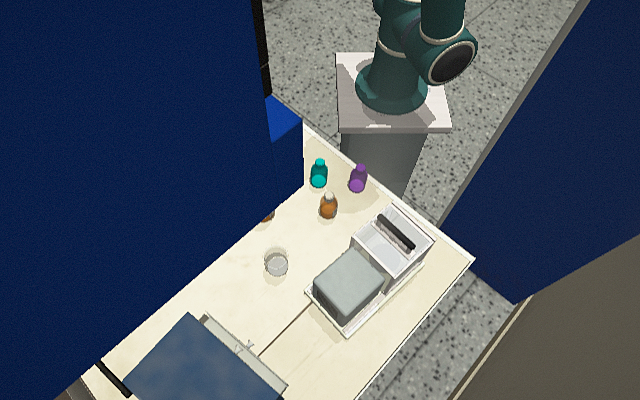

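View pics/side0.png

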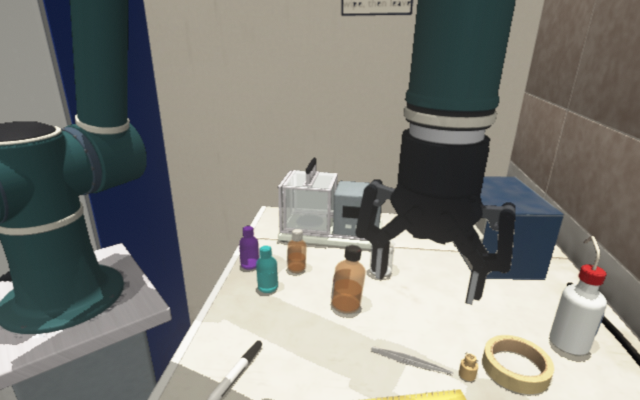

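Scene picture: the amber white-capped bottle is at (328,206), turquoise at (319,172), purple at (358,178), and the large amber bottle is half hidden at (266,215). The beaker is at (276,262), the handle runs from about (380,217) to (412,247), and the housing is at (350,285). Side picture: small amber is at (297,252), purple (249,248), turquoise (267,270), large amber with black cap (349,282), and a cork vial at (468,368).

Candidates for the small bottle: scene (328,206) amber with white cap, (319,172) turquoise, (358,178) purple and (266,215) large amber. I choose (328,206) and check it in a close crop.

```bash
cat > h.py <<'E'
import cv2,numpy as np
from workcell import *
from scipy.spatial.transform import Rotation as R
def ray(n,p,c=None):
    c=c or calibration(n);M=R.from_rotvec(np.ravel(c["rvec"])).as_matrix();t=np.ravel(c["tvec"])
    K=np.array(c["camera_matrix"])
    if n=="wrist":
        d=(np.array(p)-K[:2,2])/K[0,0];r=np.hypot(*d);v=np.r_[d/max(r,1e-9)*np.sin(r),np.cos(r)]
    else: v=np.linalg.solve(K,[p[0],p[1],1])
    return -M.T@t, M.T@v
def onz(n,p,z,c=None):
    o,d=ray(n,p,c);return o+d*(z-o[2])/d[2]
def proj(n,P):
    c=calibration(n);return cv2.projectPoints(np.float64([P]),np.ravel(c["rvec"]),np.ravel(c["tvec"]),np.array(c["camera_matrix"]),None)[0].ravel()
E
python3 - <<'E'
from h import *
im=cv2.imread("pics/scene0.png")
a=cv2.resize(im[150:340,250:450],None,fx=4,fy=4,interpolation=cv2.INTER_CUBIC)[:600]
im2=cv2.imread("pics/scene0.png")
a=cv2.resize(im2[185:345,290:450],(600,600),interpolation=cv2.INTER_CUBIC)
s=cv2.imread("pics/side0.png"); b=cv2.resize(s[150:300,220:400],(720,600),interpolation=cv2.INTER_CUBIC)
cv2.imwrite("pics/c1.png",a);cv2.imwrite("pics/c2.png",b)
E
```

```text
(no output)
```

View pics/c1.png

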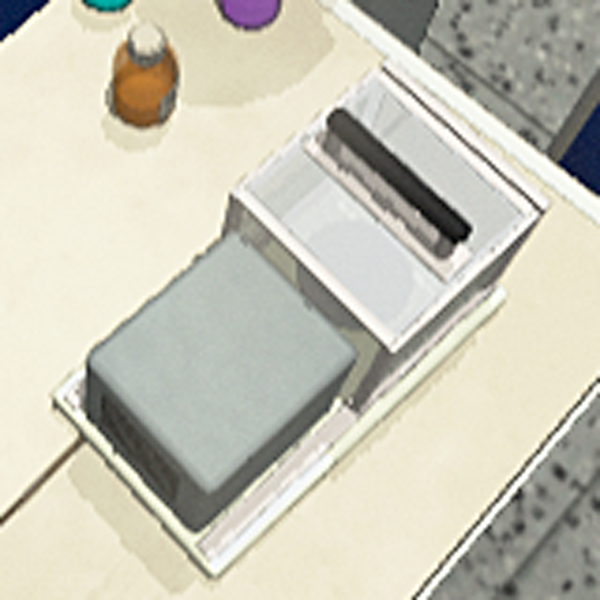

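View pics/c2.png

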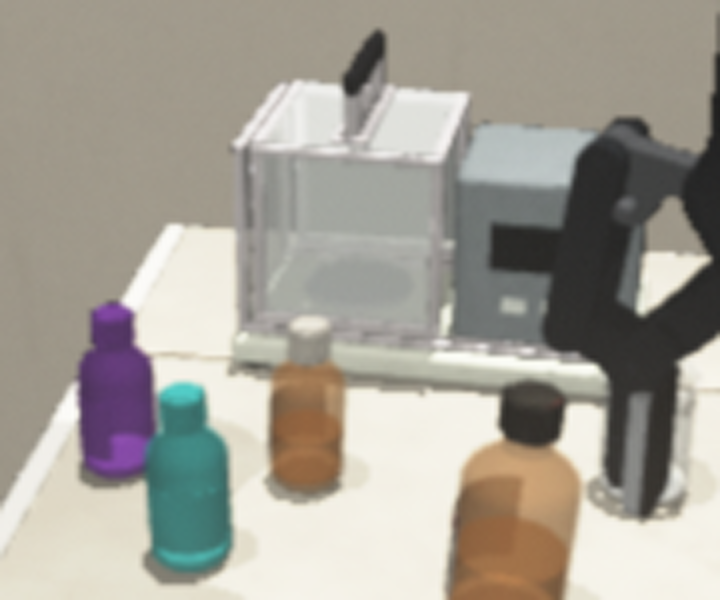

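Close crop confirms the choice: amber body and white cap at crop (143,80), which is scene (328,206). The station's pan half faces the robot, and the handle is at crop (338,117)–(462,232).

Run:
```python
from h import *
np.set_printoptions(precision=4,suppress=True)
f=lambda x,y:(x/3.75+290-.4,y/3.75+185-.4)
g=lambda x,y:(x/4+220-.4,y/4+150-.4)
for nm,p,z in [("h1",(338,117),.188),("h2",(462,232),.188)]+[("hs",q,.132) for q in [(235,237),(355,352),(208,492),(90,355)]]+[("base",q,.022) for q in [(55,400),(215,577),(505,292)]]+[("cap",(147,40),.095)]: print(nm,onz("scene",f(*p),z)[:2])
# amber mask in both
for n in("scene","side"):
    im=cv2.imread(f"pics/{n}0.png");hsv=cv2.cvtColor(im,cv2.COLOR_BGR2HSV)
    for nm,lo,hi in (("amber",(6,110,60),(20,255,255)),("teal",(80,100,50),(97,255,255)),("purple",(130,80,40),(165,255,255))):
        k,l,st,ce=cv2.connectedComponentsWithStats(cv2.inRange(hsv,lo,hi))
        for i in range(1,k):
            if 100<st[i,4]<1500: print(n,nm,st[i],ce[i], onz(n,(ce[i][0],st[i,1]+st[i,3]-1),0)[:2], onz(n,ce[i],.03)[:2])
def tri(a,b):
    (o1,d1),(o2,d2)=ray("scene",a),ray("side",b)
    A=np.c_[d1,-d2];s=np.linalg.lstsq(A,o2-o1,rcond=None)[0];return (o1+s[0]*d1+o2+s[1]*d2)/2, np.linalg.norm(A@s-(o2-o1))
print("captop",tri(f(148,33),g(310,322)))
print("side cap z.095",onz("side",g(310,322),.095), "large cap",onz("side",g(534,392),.127),"beaker",onz("scene",(276,262),.0), onz("scene",(276,252),.071))
print("side handle ends",onz("side",g(355,80),.188),onz("side",g(378,38),.188))
print("bluewall pts?",calibration("wrist"))
```

```text
h1 [ 0.5209 -0.1038]
h2 [ 0.5851 -0.0473]
hs [ 0.5648 -0.1544]
hs [ 0.6287 -0.0957]
hs [ 0.6997 -0.175 ]
hs [ 0.6296 -0.2328]
base [ 0.6217 -0.2522]
base [ 0.7213 -0.1637]
base [0.5569 0.0195]
cap [ 0.4225 -0.1965]
scene amber [320 196  17  23 247] [327.3603 207.83  ] [ 0.4331 -0.1964] [ 0.4206 -0.1972]
scene teal [397   0  24  25 154] [411.3377  10.2662] [-0.2772  0.0977] [-0.3055  0.0945]
scene teal [448   0  17  35 305] [456.3475  15.082 ] [-0.2291  0.2381] [-0.282   0.2379]
scene teal [423  27  55  39 348] [447.7356  45.4052] [-0.0892  0.1869] [-0.1407  0.1864]
scene teal [356  68  14  26 132] [360.7197  81.1591] [ 0.0252 -0.0886] [ 0.0081 -0.0908]
scene teal [418  76  10  26 125] [422.208  87.92 ] [0.0562 0.0883] [0.0344 0.0839]
scene teal [311 158  17  30 399] [318.7168 173.2782] [ 0.3449 -0.2164] [ 0.3224 -0.2166]
scene purple [349 163  18  30 316] [356.8291 178.5981] [ 0.3599 -0.1197] [ 0.3385 -0.1215]
side amber [288 242  17  29 413] [296.046  256.3269] [ 0.4144 -0.2005] [ 0.4192 -0.1943]
side amber [332 268  30  44 924] [345.9968 291.3377] [ 0.4059 -0.3718] [ 0.4187 -0.356 ]
side teal [257 246  20  46 714] [266.3333 270.3501] [ 0.3216 -0.2264] [ 0.3383 -0.2021]
side purple [240 226  18  43 606] [248.3317 248.6485] [ 0.336  -0.1297] [ 0.354  -0.1019]
captop (array([ 0.4193, -0.1968,  0.0958]), np.float64(0.0028184335293735562))
side cap z.095 [ 0.4205 -0.1973  0.095 ] large cap [ 0.4234 -0.3639  0.127 ] beaker [ 0.5461 -0.3182  0.    ] [ 0.5492 -0.3129  0.071 ]
side handle ends [ 0.5134 -0.1151  0.188 ] [ 0.5738 -0.06    0.188 ]
bluewall pts? {'camera_matrix': array([[309.7069,   0.    , 322.4161],
       [  0.    , 309.7069, 204.5048],
       [  0.    ,   0.    ,   1.    ]]), 'rvec': array([-2.4042,  1.5449,  0.2575]), 'tvec': array([-0.6739, -0.0418,  0.3814])}
```

```bash
cat >> h.py <<'E'
np.set_printoptions(precision=4,suppress=True)
C=np.array([.5888,-.1166]);A=np.radians(41.8)
X=np.array([np.cos(A),np.sin(A)]);Y=np.array([-X[1],X[0]])
def goto(P,yaw_y=None):
    "print shift (cm, tool axes after turn) and turn (deg) to world P, tool down, tool y at yaw_y deg"
    s=read_state();M=R.from_rotvec(s["tcp_rot"])
    if yaw_y is not None:
        a=np.radians(yaw_y);y=np.r_[np.cos(a),np.sin(a),0];z=np.array([0,0,-1.]);T=R.from_matrix(np.c_[np.cross(y,z),y,z])
        print("turn deg",np.degrees((M.inv()*T).as_rotvec()));
        print("shift in present axes",M.inv().apply(np.array(P)-s["tool_pos"])*100);M=T
    print("shift cm",M.inv().apply(np.array(P)-s["tool_pos"])*100,"t",s["time"],s["tool_pos"],"F",s["wrist_force"],"w",s["width"]*8.54,s["grip_force"],"q",s["q"])
E
python3 -c "
from h import *
print('pan',C+.058*Y)
for n in('scene','side'):print(ray(n,(320,200))[0])
goto([.553,-.0755,.240],-48.2)"
```

```text
pan [ 0.5501 -0.0734]
[ 0.8697 -0.2406  0.8912]
[-0.0288 -0.8183  0.4898]
turn deg [ -0.1187  -0.023  -17.2902]
shift in present axes [ 47.1793 -37.6237  -0.1127]
shift cm [ 56.2294 -21.901   -0.1957] t 0.1 [ 0.2798 -0.6136  0.238 ] F [-0.0583  0.2713 -0.1945] w 8.536278737201972 0.0 q [-1.1799  0.2647  1.6053  0.      1.2737 -0.0369]
```

```bash
python3 -c "
from h import *
cv2.imwrite('pics/w0.png',read_camera('wrist')[:,:,::-1])
for p in((303,125),(303,183),(200,278),(85,395)):
  o,d=ray('scene',p);print(p,[np.round(o+d*k,2) for k in np.linspace(.2,1,5)*(-o[2]/d[2])])
print(proj('scene',[.28,-.61,.24]),proj('side',[.45,-.45,.5]))"
```

```text
(303, 125) [array([ 0.72, -0.24,  0.71]), array([ 0.58, -0.25,  0.53]), array([ 0.43, -0.25,  0.36]), array([ 0.29, -0.25,  0.18]), array([ 0.14, -0.26,  0.  ])]
(303, 183) [array([ 0.76, -0.24,  0.71]), array([ 0.65, -0.25,  0.53]), array([ 0.55, -0.25,  0.36]), array([ 0.44, -0.25,  0.18]), array([ 0.33, -0.26,  0.  ])]
(200, 278) [array([ 0.81, -0.29,  0.71]), array([ 0.76, -0.34,  0.53]), array([ 0.7 , -0.39,  0.36]), array([ 0.64, -0.44,  0.18]), array([ 0.58, -0.49,  0.  ])]
(85, 395) [array([ 0.86, -0.33,  0.71]), array([ 0.85, -0.42,  0.53]), array([ 0.84, -0.51,  0.36]), array([ 0.83, -0.6 ,  0.18]), array([ 0.82, -0.69,  0.  ])]
[133.1328 102.9214] [426.8843  18.3116]
```

View pics/w0.png

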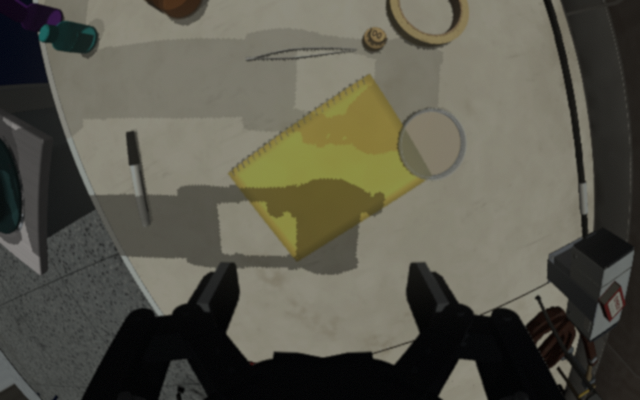

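The wrist view shows a clear table in front of the gripper, with a notebook at (330,165), a tape ring at (428,20) and a marker at (138,175). No obstacle lies at tool height.

Emit:
move_arm(series=[8.5,0,0,0,0,0,-8.6,8.5,0,0,0,0,0,-8.7,8.5,4.2,-1.6,0,0,0,0,8.5,5,-2,0,0,0,0,8.5,5,-2,0,0,0,0])

```text
time: 0.78
tool_pos: [0.3488, -0.4763, 0.2388]
tcp_rot: [-2.935, -1.119, -0.0]
wrist_force: [0.2, -0.4, 0.2]
width: 0.996
grip_force: 0.0
```

Emit:
move_arm(series=[8.5,5,-2,0,0,0,0,8.5,5,-2,0,0,0,0,8.5,5,-2,0,0,0,0,8.5,5,-2,0,0,0,0,8.5,5,-2,0,0,0,0])

```text
time: 1.4
tool_pos: [0.4686, -0.2348, 0.2391]
tcp_rot: [-2.935, -1.121, -0.0]
wrist_force: [1.1, -0.3, 0.1]
width: 1.0
grip_force: 0.0
```

Emit:
move_arm(series=[6,5,-2,0,0,0,0,5,5,-2,0,0,0,0,5,3,-0.5,0,0,0,0,5,0,0,0,0,0,0])

```text
time: 1.9
tool_pos: [0.5358, -0.1146, 0.2389]
tcp_rot: [-2.932, -1.126, 0.0]
wrist_force: [-0.6, 0.2, 0.6]
width: 0.588
grip_force: 0.0
```

```bash
python3 -c "
from h import *
goto([.553,-.0755,.240],-48.2)
c=calibration('wrist');cv2.imwrite('pics/w1.png',read_camera('wrist')[:,:,::-1])
import pickle;pickle.dump(c,open('w1.pkl','wb'))"
```

```text
turn deg [-0.0294  0.0062  0.2108]
shift in present axes [ 3.8943 -1.7481 -0.1051]
shift cm [ 3.8879 -1.7624 -0.1056] t 1.9 [ 0.5358 -0.1146  0.2389] F [-0.6314  0.1514  0.6002] w 5.020753878369954 0.0 q [-0.2562  0.0241  1.8771  0.0002  1.2409  0.5813]
```

View pics/w1.png

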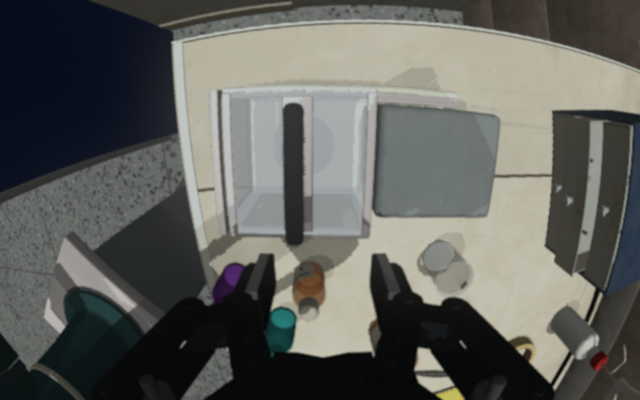

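Wrist view: the handle runs from (293,105) to (294,240), the pan disc is seen through the roof at about (303,145), the housing is at (375–498,105–216), and the small bottle is at (309,285).

```bash
python3 -c "
from h import *
import pickle;c=pickle.load(open('w1.pkl','rb'))
st=lambda P:np.array([(P[:2]-C)@X,(P[:2]-C)@Y])
for n,p,z in [('h1',(293,104),.188),('h2',(294,243),.188),('hs',(377,104),.132),('hs',(499,115),.132),('hs',(489,216),.132),('hs',(372,215),.132),('pan',(303,144),.034)]:
  P=onz('wrist',p,z,c);print(n,P[:2],st(P))
im=cv2.imread('pics/w1.png');m=(im.max(2)<60).astype(np.uint8);m[:,:270]=0;m[:,320:]=0;m[248:]=0;m[:95]=0
r=cv2.minAreaRect(np.argwhere(m)[:,::-1].astype(np.float32));print(r)
P=onz('wrist',r[0],.186,c);print(P,st(P));goto(np.r_[P[:2],.172],-48.2)"
```

```text
h1 [ 0.5856 -0.0466] [0.0443 0.0543]
h2 [ 0.5179 -0.1055] [-0.0455  0.0555]
hs [ 0.6259 -0.0905] [ 0.0451 -0.0053]
hs [ 0.6986 -0.1724] [ 0.0446 -0.1148]
hs [ 0.6316 -0.2362] [-0.0478 -0.1176]
hs [ 0.5576 -0.1513] [-0.0464 -0.0051]
pan [ 0.5498 -0.0732] [-0.0002  0.0583]
((293.39288330078125, 174.50128173828125), (141.04953002929688, 18.27251434326172), 89.31793975830078)
[ 0.5528 -0.0753  0.186 ] [0.0007 0.0548]
turn deg [-0.0303  0.0526  0.1389]
shift in present axes [ 4.0237 -1.8174  6.6852]
shift cm [ 4.0131 -1.8307  6.688 ] t 1.95 [ 0.535  -0.1157  0.2389] F [ 0.2471 -0.0411 -0.8945] w 4.985863930490932 0.0 q [-0.2581  0.0236  1.8777 -0.0005  1.2412  0.5808]
```

Emit:
move_arm(series=[5,4,-1.8,0,0,0,0,5,0,0,2.5,0,0,0,5,0,0,2.5,0,0,0,5,0,0,1.7,0,0,0,5,0,0,0,0,0,0])

```text
time: 2.58
tool_pos: [0.5512, -0.077, 0.1705]
tcp_rot: [-2.934, -1.118, 0.005]
wrist_force: [-0.2, -0.5, 0.5]
width: 0.589
grip_force: 0.0
```

Emit:
move_arm(series=[0.6,0,0,0,0,0,0,0.6,0,0,0,0,0,0,0.6,0,0,0,0,0,0,0.6,0,0,0,0,0,0,0.6,0,0,0,0,0,0], grip_force=40)

```text
time: 3.2
tool_pos: [0.5535, -0.0764, 0.1737]
tcp_rot: [2.934, 1.12, 0.002]
wrist_force: [-2.6, 0.7, 6.1]
width: 0.131
grip_force: 40.9
```

Emit:
move_arm(series=[0.6,0,0.6,0,0,0,0,0.6,0,1.2,0,0,0,0,0.6,0,1.2,0,0,0,0,0.6,0,1.2,0,0,0,0,0.6,0,1.2,0,0,0,0])

```text
time: 3.82
tool_pos: [0.5891, -0.1168, 0.1737]
tcp_rot: [2.935, 1.121, 0.0]
wrist_force: [-3.4, 0.5, 7.1]
width: 0.135
grip_force: 41.1
```

Emit:
move_arm(series=[0.6,0,1.2,0,0,0,0,0.6,0,1,0,0,0,0,0.6,0,0.7,0,0,0,0,0.6,0,0.5,0,0,0,0,0.6,0,0.3,0,0,0,0])

```text
time: 4.45
tool_pos: [0.6135, -0.1447, 0.1737]
tcp_rot: [2.934, 1.12, -0.001]
wrist_force: [-4.2, 0.5, 6.1]
width: 0.13
grip_force: 41.1
```

```bash
python3 -c "
from h import *
s=read_state();d=s['tool_pos'][:2]-C;print(d@X,d@Y,s['wrist_force'],s['wrist_force'][:2]@Y,s['width'])"
```

```text
-0.0003067208823451132 -0.03746008456153428 [-4.2307  0.477   6.1305] 3.175530571405071 0.13041082772842996
```

Emit:
move_arm(series=[0.6,0,0.2,0,0,0,0,0.6,0,0.2,0,0,0,0,0.6,0,0.2,0,0,0,0])

```text
time: 4.82
tool_pos: [0.6174, -0.1491, 0.1737]
tcp_rot: [2.934, 1.121, -0.001]
wrist_force: [-4.5, -0.3, 6.8]
width: 0.132
grip_force: 41.0
```

Emit:
move_arm(series=[0.6,0,0.2,0,0,0,0,0.6,0,0,0,0,0,0])

```text
time: 5.08
tool_pos: [0.6188, -0.1506, 0.1737]
tcp_rot: [2.934, 1.12, -0.001]
wrist_force: [-4.2, -1.4, 6.4]
width: 0.127
grip_force: 41.0
```

```bash
python3 -c "
from h import *
s=read_state();d=s['tool_pos'][:2]-C;print(d@X,d@Y,s['wrist_force'],s['wrist_force'][:2]@Y,s['width'])"
```

```text
-0.0003432124012743158 -0.04532554476740056 [-4.2489 -1.4446  6.3745] 1.755108613393559 0.12735085266799373
```

Emit:
move_arm(series=[0.6,0,0.2,0,0,0,0,0.6,0,0.2,0,0,0,0,0.6,0,0,0,0,0,0])

```text
time: 5.45
tool_pos: [0.6188, -0.1507, 0.1737]
tcp_rot: [-2.929, -1.118, 0.007]
wrist_force: [-13.1, 7.8, 13.4]
width: 0.135
grip_force: 41.9
```

Emit:
move_arm(series=[0.6,0,0.2,0,0,0,0,0.6,0,0.2,0,0,0,0,0.6,0,0,0,0,0,0])

```text
time: 5.82
tool_pos: [0.6188, -0.1507, 0.1737]
tcp_rot: [-2.923, -1.116, 0.013]
wrist_force: [-20.7, 16.0, 19.4]
width: 0.133
grip_force: 43.0
```

```bash
python3 -c "
from h import *
s=read_state();d=s['tool_pos'][:2]-C;print(d@X,d@Y,s['wrist_force'],s['wrist_force'][:2]@Y,s['width'])"
```

```text
-0.00036859138139124864 -0.04547755551696193 [-20.7353  16.0073  19.4154] 25.75386643813388 0.1332715782630314
```

Fully open: it meets the stop. Releasing, then to the bottle.

Emit:
move_arm(series=[0.6,0,-0.75,0,0,0,0,4,0,0,0,0,0,0,5,0,0,0,0,0,0,5,0,0,0,0,0,0])

```text
time: 6.32
tool_pos: [0.6195, -0.1506, 0.172]
tcp_rot: [-2.935, -1.121, 0.0]
wrist_force: [0.4, -0.5, -0.2]
width: 0.584
grip_force: 0.0
```

Emit:
move_arm(series=[5,0,0,-2,0,0,0,5,0,0,-5,0,0,0,5,0,0,0,0,0,0])

```text
time: 6.7
tool_pos: [0.623, -0.1516, 0.2498]
tcp_rot: [2.928, 1.118, 0.015]
wrist_force: [0.7, -0.5, 0.7]
width: 0.591
grip_force: 0.0
```

```bash
python3 -c "
from h import *
goto([.4203,-.197,.240],41.8)"
```

```text
turn deg [  0.7283   0.1613 -89.9933]
shift in present axes [-18.1407 -10.1326   0.7621]
shift cm [ 10.1223 -18.1362   0.9765] t 6.7 [ 0.623  -0.1516  0.2498] F [ 0.6972 -0.4867  0.7465] w 5.0444617278133785 0.0 q [-0.2775  0.187   1.6778  0.      1.265   0.5636]
```

Emit:
move_arm(series=[5,-4.5,-2.5,0.2,0,0,0,5,-4.5,-2.5,0.2,0,0,0,5,-4.5,-2.5,0.2,0,0,0,5,-4.5,-2.5,0.1,0,0,0,5,0,0,0,0,0,-10])

```text
time: 7.32
tool_pos: [0.4153, -0.1962, 0.2354]
tcp_rot: [-2.825, -1.375, 0.001]
wrist_force: [1.4, 0.7, -0.3]
width: 0.577
grip_force: 0.0
```

Emit:
move_arm(series=[5,0,0,0,0,0,-10,5,0,0,0,0,0,-10,5,0,0,0,0,0,-10,5,0,0,0,0,0,-10,5,0,0,0,0,0,-10])

```text
time: 7.95
tool_pos: [0.4186, -0.196, 0.236]
tcp_rot: [1.974, 2.443, 0.0]
wrist_force: [0.9, 0.1, 0.3]
width: 0.585
grip_force: 0.0
```

Emit:
move_arm(series=[5,0,0,0,0,0,-10,5,0,0,0,0,0,-10,5,0,0,0,0,0,-10,5,0,0,0,0,0,0])

```text
time: 8.45
tool_pos: [0.4186, -0.196, 0.2359]
tcp_rot: [1.285, 2.866, -0.0]
wrist_force: [-0.7, -0.3, -0.9]
width: 0.587
grip_force: 0.0
```

```bash
python3 -c "
from h import *
c=calibration('wrist');im=read_camera('wrist')[:,:,::-1];cv2.imwrite('pics/w2.png',im)
import pickle;pickle.dump(c,open('w2.pkl','wb'))
goto([.4203,-.197,.077],41.8)"
```

```text
turn deg [ 0.0146  0.0348 -0.1803]
shift in present axes [-0.1812  0.06   15.8773]
shift cm [-0.191   0.0634 15.8771] t 8.5 [ 0.4186 -0.196   0.2358] F [ 0.0915 -0.4765 -0.6174] w 5.009809374108788 0.0 q [-0.4919 -0.1462  2.0434  0.      1.2437 -1.2183]
```

View pics/w2.png

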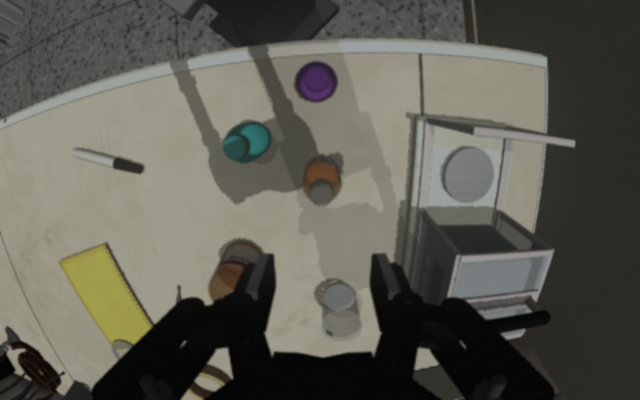

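Door is open with the pan exposed at (468,174). The cap top is at (321,190), with turquoise at (246,142) and purple at (316,82).

```bash
python3 -c "
from h import *
import pickle;c=pickle.load(open('w2.pkl','rb'))
print(onz('wrist',(321,190),.095,c));P=onz('wrist',(468.5,174),.034,c);print(P,(P[:2]-C)@X,(P[:2]-C)@Y)
im=cv2.imread('pics/w2.png');m=cv2.inRange(cv2.cvtColor(im,cv2.COLOR_BGR2HSV),(3,90,30),(20,255,255))[150:210,295:350];ys,xs=np.nonzero(m);print(xs.min()+295,xs.max()+295,ys.min()+150,ys.max()+150)
print('bottom', [onz('wrist',((xs.min()+xs.max())/2+295,ys.min()+150),z,c) for z in (0,.03)])
g=cv2.cvtColor(im[175:208,300:342],cv2.COLOR_BGR2HSV)[:,:,1];ys,xs=np.nonzero(g<70);print(np.round([xs.mean()+300,ys.mean()+175],1))
"
```

```text
[ 0.4157 -0.1944  0.095 ]
[ 0.5452 -0.0738  0.034 ] -0.003987230808215485 0.06102800758870315
303 339 159 194
bottom [array([ 0.4075, -0.1857,  0.    ]), array([ 0.404 , -0.1816,  0.03  ])]
[320.4 194.8]
```

Emit:
move_arm(series=[5,-0.15,0.07,4,0,0,0,5,0,0,5,0,0,0,5,0,0,4.5,0,0,0,5,0,0,2.4,0,0,0,5,0,0,0,0,0,0])

```text
time: 9.12
tool_pos: [0.4181, -0.1956, 0.0743]
tcp_rot: [-1.284, -2.862, -0.001]
wrist_force: [0.7, -0.4, 0.8]
width: 0.589
grip_force: 0.0
```

Emit:
move_arm(series=[2,0,0,0,0,0,0,2,0,0,0,0,0,0,2,0,0,0,0,0,0,2,0,0,0,0,0,0], grip_force=35)

```text
time: 9.62
tool_pos: [0.4213, -0.1976, 0.0785]
tcp_rot: [1.281, 2.864, -0.001]
wrist_force: [-2.2, -0.8, 6.7]
width: 0.26
grip_force: 34.0
```

Emit:
move_arm(series=[2,0,0,-1,0,0,0,2,0,0,-2.5,0,0,0,2,0,0,-2.5,0,0,0,2,0,0,0,0,0,0])

```text
time: 10.12
tool_pos: [0.422, -0.1975, 0.1391]
tcp_rot: [1.28, 2.862, -0.0]
wrist_force: [0.6, 0.3, -1.3]
width: 0.26
grip_force: 32.9
```

```bash
python3 -c "
from h import *
goto(np.r_[C+.061*Y,.138],41.8)"
```

```text
turn deg [0.1377 0.3222 0.0004]
shift in present axes [ 1.0102 17.823   0.1434]
shift cm [ 1.0096 17.8233  0.1062] t 10.125 [ 0.422  -0.1975  0.1391] F [ 0.5876  0.3235 -1.2649] w 2.2170357185180274 32.8563581321805 q [-0.4913 -0.0517  2.1462  0.0004  1.041  -1.2211]
```

Emit:
move_arm(series=[2,0.5,2,0,0,0,0,2,0.5,3.5,0,0,0,0,2,0,3.5,0,0,0,0,2,0,3.5,0,0,0,0,2,0,3.5,0,0,0,0])

```text
time: 10.75
tool_pos: [0.5325, -0.0813, 0.135]
tcp_rot: [-1.282, -2.866, 0.0]
wrist_force: [0.5, -1.1, -1.3]
width: 0.261
grip_force: 32.9
```

Emit:
move_arm(series=[2,0,1.8,0,0,0,0,2,0,0,0,0,0,0])

```text
time: 11.0
tool_pos: [0.5459, -0.0699, 0.1355]
tcp_rot: [-1.28, -2.868, 0.001]
wrist_force: [-0.7, -0.9, -0.9]
width: 0.264
grip_force: 32.9
```

```bash
python3 -c "
from h import *
goto(np.r_[C+.061*Y,.0785+.034],41.8)
for n in('scene','side'):cv2.imwrite(f'pics/{n}1.png',read_camera(n)[:,:,::-1])
a=cv2.resize(cv2.imread('pics/side1.png')[120:270,240:390],(600,600),interpolation=2)
cv2.imwrite('pics/c3.png',a)"
```

```text
turn deg [-0.0578 -0.0531  0.1035]
shift in present axes [-0.2471  0.087   2.3003]
shift cm [-0.2448  0.0851  2.3006] t 11.0 [ 0.5459 -0.0699  0.1355] F [-0.7169 -0.9396 -0.9121] w 2.25561501829178 32.919429706980736 q [-0.1724  0.1193  1.9764 -0.0003  1.0472 -0.9037]
```

View pics/c3.png

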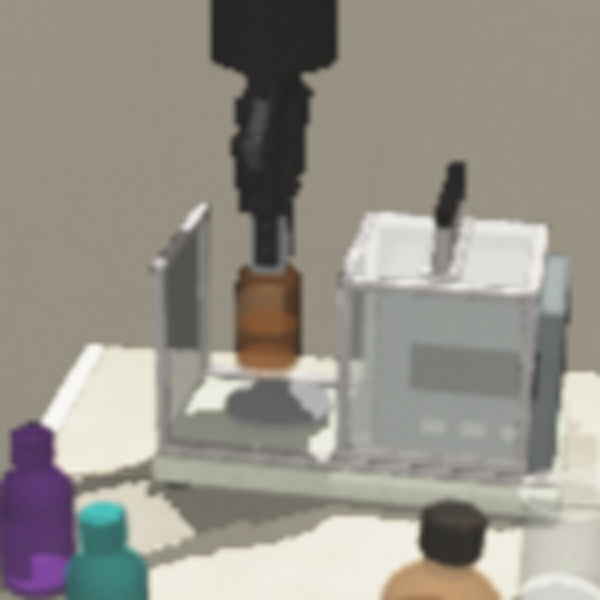

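Crop: the bottle hangs upright at (268,315), directly above the pan at (280,400), with the door clear on the right. Lowering.

Emit:
move_arm(series=[2,-0.2,0.1,1,0,0,0,2,0,0,0.6,0,0,0,2,0,0,0.3,0,0,0,2,0,0,0.1,0,0,0,2,0,0,0,0,0,0])

```text
time: 11.72
tool_pos: [0.5481, -0.0713, 0.1163]
tcp_rot: [1.283, 2.868, 0.0]
wrist_force: [-0.3, -0.3, -1.7]
width: 0.261
grip_force: 32.9
```

Emit:
move_arm(series=[2,0,0,0.1,0,0,0,2,0,0,0.1,0,0,0,2,0,0,0,0,0,0])

```text
time: 12.1
tool_pos: [0.548, -0.0712, 0.1143]
tcp_rot: [-1.282, -2.868, 0.0]
wrist_force: [-0.5, -0.1, -1.1]
width: 0.258
grip_force: 32.9
```

Emit:
move_arm(series=[2,0,0,0.1,0,0,0,2,0,0,0.1,0,0,0,2,0,0,0,0,0,0])

```text
time: 12.48
tool_pos: [0.5482, -0.0713, 0.1126]
tcp_rot: [1.282, 2.868, 0.0]
wrist_force: [-0.3, 0.9, 1.6]
width: 0.262
grip_force: 33.5
```

Emit:
move_arm(series=[2,0,0,0.05,0,0,0,2,0,0,0,0,0,0])

```text
time: 12.72
tool_pos: [0.5484, -0.0713, 0.1125]
tcp_rot: [1.282, 2.867, 0.0]
wrist_force: [-2.0, 0.6, 5.7]
width: 0.263
grip_force: 34.4
```

Emit:
move_arm(series=[2.8,0,0,0,0,0,0,4.2,0,0,0,0,0,0,4.5,0,0,0,0,0,0,4.5,0,0,0,0,0,0])

```text
time: 13.22
tool_pos: [0.5479, -0.0712, 0.1116]
tcp_rot: [-1.282, -2.868, 0.0]
wrist_force: [0.8, 0.4, -0.2]
width: 0.525
grip_force: 0.0
```

Emit:
move_arm(series=[4.5,0,0,-1,0,0,0,4.5,0,0,-3,0,0,0,4.5,0,0,-4.5,0,0,0,4.5,0,0,-4.5,0,0,0,4.5,0,0,0,0,0,0])

```text
time: 13.85
tool_pos: [0.5513, -0.0718, 0.248]
tcp_rot: [1.278, 2.859, 0.004]
wrist_force: [0.2, -0.0, 0.0]
width: 0.528
grip_force: 0.0
```

```bash
python3 -c "
from h import *
goto(np.r_[.6192,-.1506,.242],-48.2)
im=read_camera('side')[:,:,::-1]
cv2.imwrite('pics/side2.png',im)
cv2.imwrite('pics/c4.png',cv2.resize(im[120:270,240:390],(600,600),interpolation=2))"
```

```text
turn deg [ 0.6685  0.0816 90.0131]
shift in present axes [-10.3945  -0.1959   0.6809]
shift cm [-0.1892 10.3999  0.5955] t 13.85 [ 0.5513 -0.0718  0.248 ] F [ 0.1758 -0.0305  0.0046] w 4.5085686135273795 0.0 q [-0.1743  0.0266  1.8577 -0.      1.2466 -0.9041]
```

View pics/c4.png

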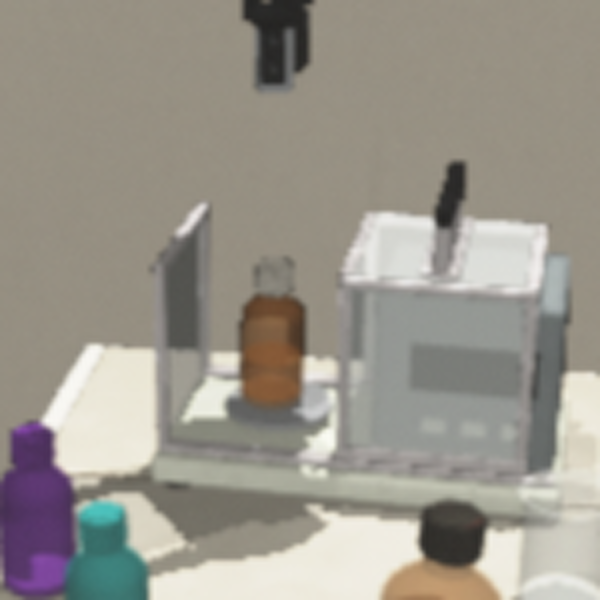

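The bottle stands upright on the pan at (272,350), well inside the rim. Now back to the handle.

Emit:
move_arm(series=[5,0,0,0.2,0,0,10,5,0,0,0,0,0,10,5,0,0,0,0,0,10,5,0,0,0,0,0,10,5,0,0,0,0,0,10])

```text
time: 14.52
tool_pos: [0.5468, -0.071, 0.2379]
tcp_rot: [-2.378, -2.049, 0.003]
wrist_force: [0.7, -0.5, -0.8]
width: 0.586
grip_force: 0.0
```

Emit:
move_arm(series=[5,0,0,0,0,0,10,5,0,0,0,0,0,10,5,0,0,0,0,0,10,5,0,0,0,0,0,10,5,0,3.5,0,0,0,0])

```text
time: 15.15
tool_pos: [0.5696, -0.096, 0.238]
tcp_rot: [-2.932, -1.121, 0.005]
wrist_force: [-0.4, -0.2, 0.5]
width: 0.587
grip_force: 0.0
```

Emit:
move_arm(series=[5,0,3.5,0,0,0,0,5,0,3.4,0,0,0,0,5,0,0,0,0,0,0])

```text
time: 15.52
tool_pos: [0.6174, -0.1501, 0.2376]
tcp_rot: [-2.934, -1.118, 0.004]
wrist_force: [-1.7, 0.7, -0.6]
width: 0.59
grip_force: 0.0
```

```bash
python3 -c "
from h import *
goto(np.r_[.6190,-.1506,.173],-48.2)"
```

```text
turn deg [-0.1277  0.1027 -0.0893]
shift in present axes [0.0999 0.1542 6.4552]
shift cm [0.0881 0.14   6.4557] t 15.525 [ 0.6174 -0.1501  0.2376] F [-1.6823  0.6871 -0.6013] w 5.035889110491109 0.0 q [-0.2776  0.1928  1.6936 -0.0003  1.2581  0.5653]
```

Emit:
move_arm(series=[5,0.1,0.1,2.5,0,0,0,5,0,0,2.5,0,0,0,5,0,0,1.5,0,0,0,5,0,0,0,0,0,0])

```text
time: 16.02
tool_pos: [0.617, -0.148, 0.1726]
tcp_rot: [-2.932, -1.121, 0.005]
wrist_force: [-0.2, 0.4, -0.5]
width: 0.589
grip_force: 0.0
```

Emit:
move_arm(series=[0.6,0,0,0,0,0,0,0.6,0,0,0,0,0,0,0.6,0,0,0,0,0,0,0.6,0,0,0,0,0,0,0.6,0,0,0,0,0,0], grip_force=40)

```text
time: 16.65
tool_pos: [0.6196, -0.149, 0.1764]
tcp_rot: [2.934, 1.12, 0.003]
wrist_force: [-1.0, 1.2, 6.3]
width: 0.13
grip_force: 40.9
```

Emit:
move_arm(series=[0.6,0,-0.6,0,0,0,0,0.6,0,-1,0,0,0,0,0.6,0,-1,0,0,0,0,0.6,0,-1,0,0,0,0,0.6,0,-1,0,0,0,0])

```text
time: 17.27
tool_pos: [0.5894, -0.1146, 0.1763]
tcp_rot: [2.933, 1.12, 0.006]
wrist_force: [3.4, -1.2, 6.2]
width: 0.129
grip_force: 40.8
```

Emit:
move_arm(series=[0.6,0,-1,0,0,0,0,0.6,0,-1,0,0,0,0,0.6,0,-1,0,0,0,0,0.6,0,-0.6,0,0,0,0,0.6,0,-0.3,0,0,0,0])

```text
time: 17.9
tool_pos: [0.5635, -0.0851, 0.1763]
tcp_rot: [2.933, 1.12, 0.006]
wrist_force: [3.5, -0.4, 5.3]
width: 0.131
grip_force: 40.8
```

Emit:
move_arm(series=[0.6,0,-0.3,0,0,0,0,0.6,0,-0.3,0,0,0,0,0.6,0,-0.2,0,0,0,0,0.6,0,0,0,0,0,0])

```text
time: 18.4
tool_pos: [0.5582, -0.0791, 0.1764]
tcp_rot: [2.933, 1.12, 0.006]
wrist_force: [3.4, 0.5, 6.3]
width: 0.131
grip_force: 40.9
```

```bash
python3 -c "
from h import *
s=read_state();d=s['tool_pos'][:2]-C;print(d@X,d@Y,s['wrist_force'],s['wrist_force'][:2]@Y,s['width'])"
```

```text
0.002189506428514636 0.04829946546150484 [3.433  0.4968 6.308 ] -1.9178798919709763 0.1313657538291561
```

Emit:
move_arm(series=[0.6,0,-0.2,0,0,0,0,0.6,0,-0.2,0,0,0,0,0.6,0,-0.2,0,0,0,0,0.6,0,-0.2,0,0,0,0,0.6,0,-0.1,0,0,0,0])

```text
time: 19.02
tool_pos: [0.5525, -0.0726, 0.1764]
tcp_rot: [2.933, 1.12, 0.007]
wrist_force: [3.8, -0.6, 4.6]
width: 0.133
grip_force: 40.8
```

Emit:
move_arm(series=[0.6,0,-0.1,0,0,0,0,0.6,0,-0.1,0,0,0,0,0.6,0,-0.1,0,0,0,0,0.6,0,-0.1,0,0,0,0,0.6,0,-0.1,0,0,0,0])

```text
time: 19.65
tool_pos: [0.5506, -0.0705, 0.1764]
tcp_rot: [2.929, 1.119, 0.01]
wrist_force: [9.6, -6.4, 0.5]
width: 0.122
grip_force: 40.3
```

```bash
python3 -c "
from h import *
s=read_state();d=s['tool_pos'][:2]-C;print(d@X,d@Y,s['wrist_force'],s['wrist_force'][:2]@Y,s['width'])"
```

```text
0.002272134776136942 0.05978117460211846 [ 9.6005 -6.4222  0.5397] -11.186642785662782 0.12239106048573356
```

Force has risen from about 3 N to 11 N at y = 0.0598, 104.5–105 mm from the open stop. One more small push will confirm it.

Emit:
move_arm(series=[0.6,0,-0.1,0,0,0,0,0.6,0,-0.1,0,0,0,0,0.6,0,0,0,0,0,0])

```text
time: 20.02
tool_pos: [0.5506, -0.0705, 0.1764]
tcp_rot: [2.926, 1.118, 0.013]
wrist_force: [12.9, -10.0, -1.4]
width: 0.127
grip_force: 40.1
```

Emit:
move_arm(series=[0.6,0,0.4,0,0,0,0,3,0,0,0,0,0,0,5,0,0,0,0,0,0,5,0,0,0,0,0,0])

```text
time: 20.52
tool_pos: [0.5477, -0.0702, 0.1738]
tcp_rot: [-2.934, -1.121, 0.003]
wrist_force: [0.4, -0.3, -0.6]
width: 0.584
grip_force: 0.0
```

Emit:
move_arm(series=[5,0,0,-2,0,0,0,5,0,0,-4,0,0,0,5,0,0,-4,0,0,0,5,0,0,0,0,0,0,5,0,0,0,0,0,0])

```text
time: 21.15
tool_pos: [0.5482, -0.0704, 0.2741]
tcp_rot: [-2.934, -1.121, 0.001]
wrist_force: [-0.0, 0.9, -0.1]
width: 0.581
grip_force: 0.0
```

```bash
python3 -c "
from h import *
im=read_camera('side')[:,:,::-1];cv2.imwrite('pics/side3.png',im)
c=calibration('wrist');w=read_camera('wrist')[:,:,::-1];cv2.imwrite('pics/w3.png',w)
a=cv2.resize(im[120:270,240:390],(400,400),interpolation=2);b=cv2.resize(w[:260,150:410],(400,400),interpolation=2)
cv2.imwrite('pics/c5.png',np.hstack([a,b]))"
```

View pics/c5.png

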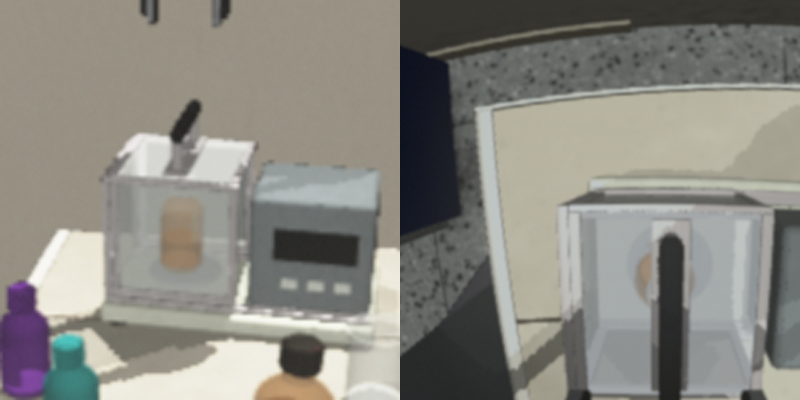

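The left crop shows the bottle upright at (182,235) on the pan, with the door shut against the end pane. The right crop shows the handle centred over the pan half, and the gripper is clear. The release command was still past the stop, so the door was not drawn back.

```bash
python3 -c "
from workcell import *
print(finish_job())"
```

```text
the job is handed in; nothing more can be done
None
```

I handed in the job at about 21 s of the 64 s allowed: the small amber bottle stands upright on the pan, the guard door is shut against its stop and was closed slowly, and the large bottle and beaker were not touched.

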